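# Clamp a ceramic blank in the bench thickness gauge by its ratchet knob

## Robot

A 6-joint arm with a two-finger parallel gripper is mounted at the origin on a cart in front of the work surface, level with it; the furniture and walls round the work are solid. World frame = base frame: x ahead of the robot, y to its left, z up, the work surface at z = 0. Lengths are in m, angles in degrees, forces in N, time in s.
With the tool pointing down it reaches from about 0.375 to 0.75 m from the base axis. Payload 9 kg.
Tool frame: the origin (TCP) lies where the fingers leave the gripper's body, on its centre line; the fingertips stand 73 mm ahead of it and the grasp point (between the pads) lies 54 mm ahead of it (robot.tip_reach is the distance from the TCP to the fingertips, in m); z points along the fingers, y is the direction in which the jaws open and shut (so a half turn about z gives the same grasp; the last joint's range is limited). The gripper opens to 85 mm and grips with 20 to 120 N. Pads are 22 mm wide; open, the fingers measure 114 mm over their backs; the gripper's body (76 mm by 85 mm) begins 54 mm behind the grasp point. The pads swing forward as they close: fully open they stand 13 mm farther back than shut.
Start: joints at [56.683, 5.964, 5.575, 89.605, 0, 77.527], TCP at [0.213, 0.561, 0.304] pointing down, gripper open.
Joint ranges: [-171.21, 171.21], [-48.23, 106.86], [-62.78, 66.21], [-105.2, 120.99], [-86.42, 89.51], [-180, 180]. Speed limits (degrees/s): [127.2, 127.2, 147.25, 180, 180, 180].

## Interface

Orientations are given as [roll, pitch, yaw] about the fixed x, y, z axes, in that order (R = Rz(yaw) Ry(pitch) Rx(roll)).
In Python, from plant import robot gives the robot as it stands. Calls block until the motion is done:
- robot.move_pose(position, orientation): joint-space move of the TCP to a pose.
- robot.line_to(position, vel=0.15, rotation=None, guard=None): straight line of the TCP; rotation=None keeps the orientation; vel is the mean speed in m/s. With guard (N) it stops when the force on the tool has changed by that much, and returns True; else False.
- robot.goto_joints(angles): joint-space move.
- robot.set_gripper(opening): finger opening in m; the grip force is fixed at half the most; returns when the fingers have stopped.
- robot.pause(seconds).
- robot.ik(position, orientation): joint angles nearest the present ones, or None.
- robot.observe(): the state.
- robot.grab_frame(name): name is "side" or "top" or "wrist"; returns the picture (480x640x3 uint8, blue, green, red); there is no depth.
- robot.get_calibration(name): a dict with "vertical_fov" (degrees; the focal length in pixels is half the picture's height over the tangent of half this angle, whatever the lens; pixels are square), "cx", "cy" (the principal point, pixels), "k1" (the pictures are not rectified: a ray, as slopes to the right and down, at radius r is drawn at 1 + k1 r^2 times it, then the intrinsics apply), "rvec" (rotation vector, rad) and "tvec" (3), from world to camera coordinates, as OpenCV has them. Camera axes: x right, y down, z forward; pixel columns grow to the right and rows downward; lengths in m; the calibration is good to about 2 mm. A picture is of the moment at which its call begins: read the wrist's pose just before it. get_calibration takes no time and is no camera call; for the wrist camera it gives the pose at the moment of the call.
A pose or a line that the arm cannot do raises robot.IKError and nothing moves.
- robot.job_done(): hands the job in, once; it reports no verdict.
The state is a dict: "time": time; "q": joint angles; "qvel": joint speeds; "joint_torque": joint torques, N m; "tool_pos": TCP position; "tcp_rot": TCP orientation; "ft_force": force on the tool from outside, world axes, zero at the start; "torque": the same for the moment, N m; "gripper_width": finger opening in m.
Only numpy, scipy, OpenCV 4.12 (cv2) and the standard library are available. Lean on these libraries where they do the work, as an engineer would, in place of code of your own. Each camera call takes 0.05 s, during which the arm holds its last target.

## Task

Take the ivory-coloured ceramic bar and slide it lengthwise along the guide of the bench thickness gauge, under the spindle, gently until its end rests against the stop at the back. Then turn the knurled knob on top clockwise until the spindle sits on the bar and the ratchet in the knob clicks: let it click at least twice but no more than five times, then let go and leave the bar clamped. Never force the spindle down, and leave the bottle and jars standing where they are.

Things in the scene. Friction and masses are not known exactly. Their poses are not given: they have to be found in the camera images.
- blank_mid (a point): Centre of the loose ivory-coloured ceramic bar (100 long x 20 wide x 14 mm high, 60 g), lying flat on the worktop at the start; local x along its length, z up. Both ends are alike. To slide it into the gauge hold it near its tail, about 33 mm behind its centre, so that the gripper stays clear of the gauge's head.
- gauge: Fixed grey bench thickness gauge, base 200 x 92 x 16 mm, origin at the centre of its underside. Open towards local -x; a column at local x = 51 to 85 mm carries an arm with a round head (radius 18 mm, 56 to 74 mm above the worktop) on the spindle axis, the vertical through the origin. Local +x is the direction in which the bar is slid in.
- nest_stop (a point): Middle of the foot of the stop's face, at the level of the flat steel table top on which the bar slides (25 to 30 mm above the worktop, differs from start to start); local x points along the guide into the gauge, z up. The stop is 6 mm high, 18 mm behind the spindle axis. A bar that is home has its centre 50 mm before this point and 7 mm above it.
- nest: Measuring table with the guide, fixed in the gauge; origin on the flat table top, on the spindle axis, 18 mm before nest_stop. The guide is a channel 23 mm wide between two ribs 4 mm high that run the last 40 mm to the stop; before that they flare over 25 mm to a mouth about 40 mm wide. The table top runs 96 mm from the stop towards the open side.
- spindle: Steel spindle, 8 mm across, with thimble and knob; origin at the centre of its flat lower end, 47.5 mm above the worktop at the start, 3.5 to 8.5 mm above a bar that is home. It sinks 20 mm for each clockwise turn of the thimble (3.18 mm per rad). The clutch lets it press with 15 to 30 N; over 50 N is too much. A push down on the knob goes straight into the bar.
- knob_grip (a point): Centre of the knurled round ratchet knob on top (30 mm across, 22 mm high), 119 mm above the worktop at the start; it sinks with the spindle. Below it is the thimble, a plain sleeve 21 mm across: hold the knob only. Clockwise from above tightens. It turns with 0.045 N m while the spindle is free; once the bar stops it the clutch slips at 0.10 to 0.13 N m, one click per 30 degrees.
- ratchet (a joint): Turn of the knob relative to its thimble, rad, clockwise positive, 0 at the start; it stays near 0 until the clutch slips and then grows; the first click comes at 0.26 and one more every 0.52 after it (second at 0.79, fifth at 2.36, sixth at 2.88).
- dropper_bottle: Brown dropper bottle, 34 mm wide, 109 mm high, a bystander; origin at the centre of its underside.
- small_jar: Small jar with white cap, 31 mm wide, 32 mm high, a bystander; origin at the centre of its underside.
- powder_jar: White powder jar, 41 mm wide, 66 mm high, a bystander; origin at the centre of its underside.
There are look-alikes about, which are no part of the job. There is more than one size of the part that bears blank_mid; the job needs the larger.

How it is judged:
By the outcome, as a careful person would: the job done as asked, in the order asked, and still so for the second after the job is handed in, with the robot touching nothing.
It also fails if it takes over 72 s, if anything falls off the work surface, if the arm or the gripper's body presses on something with over 40 N, if the wrist force passes 120 N, or if a joint passes its speed limit or range.

## Working session

There is one attempt and no reset: what is moved stays moved. The work goes in short steps, each a Python script; the robot and the scene stay as the last script left them, time stands still between calls to the robot, and variables do not carry over. Pictures are saved under pics/ and viewed, and the job is handed in when it is done.

```bash
ls; mkdir -p pics
python3 - <<'E'
from plant import robot
import cv2
for n in ("side","top","wrist"):
    f=robot.grab_frame(n); cv2.imwrite(f"pics/{n}0.png",f); print(n,robot.get_calibration(n))
o=robot.observe(); print(o['time'],o['tool_pos'],o['tcp_rot'],o['ft_force'],robot.tip_reach)
E
```

```text
pics
side {'vertical_fov': 48.138472398558115, 'cx': 316.8074396343687, 'cy': 243.6471309316149, 'k1': 0.01173719506912617, 'rvec': array([ 0.36266167, -2.58799281,  1.42931438]), 'tvec': array([0.47735499, 0.11590557, 1.48765805])}
top {'vertical_fov': 49.11975696289683, 'cx': 319.40066365527633, 'cy': 242.06660542929893, 'k1': -0.042434448601278034, 'rvec': array([ 2.13281502, -2.17724715,  0.15963762]), 'tvec': array([0.0363347 , 0.49519788, 1.4489442 ])}
wrist {'vertical_fov': 65.20981557121532, 'cx': 315.9662873422225, 'cy': 232.70246182712657, 'k1': -0.028570316107159165, 'rvec': array([-2.38921134, -1.64781354, -0.22918263]), 'tvec': array([-0.59985175, -0.03572971,  0.37935581])}
0.15 [0.2133764  0.56058155 0.30329017] [-1.79942214e+02 -1.41204741e-02  1.59158137e+02] [ 0.04672019  0.60525944 -0.27601365] 0.0726
```

View pics/top0.png

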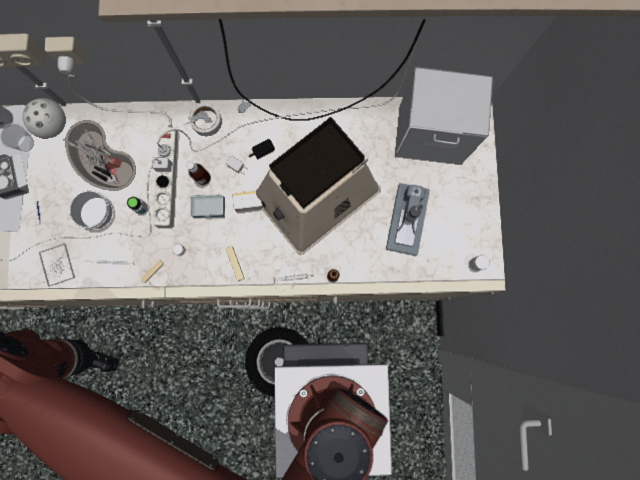

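View pics/side0.png

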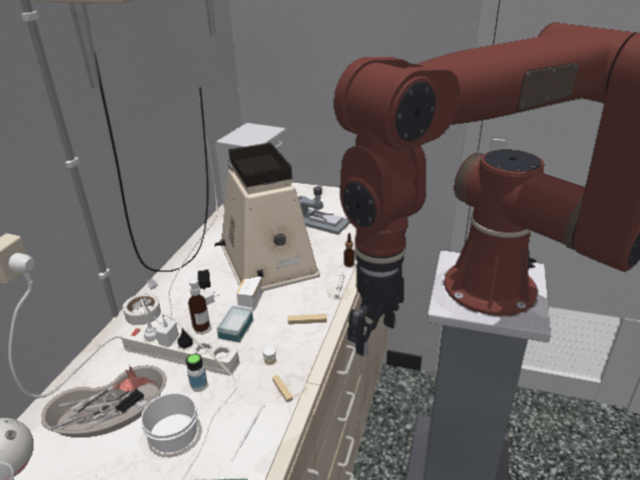

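View pics/wrist0.png

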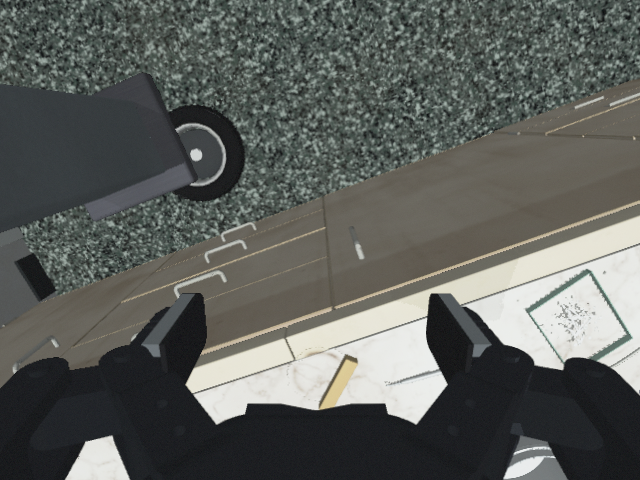

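Candidates in the top view: long ivory bar (235,262), short bar (152,271) and a whitish box (247,202, too wide and tall). The longer bar at (235,262) fits the description. I'll crop close to check.

```bash
cat > h.py <<'E'
import numpy as np, cv2
def K(c):
    f=240/np.tan(np.radians(c['vertical_fov'])/2); return f
def ray(c,uv):
    f=K(c); d=np.array([(uv[0]-c['cx'])/f,(uv[1]-c['cy'])/f]); s=d.copy()
    for _ in range(20): s=d/(1+c['k1']*(s@s))
    R=cv2.Rodrigues(np.array(c['rvec']))[0]; t=np.array(c['tvec'])
    return -R.T@t, R.T@np.array([s[0],s[1],1.])
def onz(c,uv,z):
    o,d=ray(c,uv); return o+d*(z-o[2])/d[2]
def proj(c,p):
    R=cv2.Rodrigues(np.array(c['rvec']))[0]; q=R@np.array(p)+c['tvec']; s=q[:2]/q[2]
    return s*(1+c['k1']*(s@s))*K(c)+[c['cx'],c['cy']]
def tri(rs):
    A=0;b=0
    for o,d in rs:
        d=d/np.linalg.norm(d); P=np.eye(3)-np.outer(d,d); A=A+P; b=b+P@o
    return np.linalg.solve(A,b)
E
python3 - <<'E'
from plant import robot
import cv2,numpy as np
from h import *
f=cv2.imread('pics/top0.png'); s=cv2.imread('pics/side0.png')
a=cv2.resize(f[170:290,130:290],(800,600),interpolation=cv2.INTER_CUBIC); cv2.imwrite('pics/c1.png',a)
a=cv2.resize(f[170:270,370:503],(800,600),interpolation=cv2.INTER_CUBIC); cv2.imwrite('pics/c2.png',a)
a=cv2.resize(s[170:290,270:430],(800,600),interpolation=cv2.INTER_CUBIC); cv2.imwrite('pics/c3.png',a)
c=robot.get_calibration('top')
hsv=cv2.cvtColor(f,cv2.COLOR_BGR2HSV)
for x,y in((235,262),(152,271),(247,202)): print(f[y,x],hsv[y,x])
m=cv2.inRange(hsv,(12,60,150),(30,255,255))
for ct in cv2.findContours(m,0,2)[0]:
    if 40<cv2.contourArea(ct)<900:
        r=cv2.minAreaRect(ct); b=np.array([onz(c,p,0.014)[:2] for p in cv2.boxPoints(r)]); print(r,b.mean(0),np.linalg.norm(np.diff(b,axis=0),axis=1),b.round(3).tolist())
for uv in((408,218),(415,188),(390,247),(416,253),(427,187)): print(uv,onz(c,uv,0.016),onz(c,uv,0.13))
E
```

```text
[167 203 215] [ 23  57 215]
[151 187 209] [ 19  71 209]
[217 213 216] [143   5 217]
((151.75001525878906, 270.7500305175781), (3.535533905029297, 25.455841064453125), 45.0) [0.42581527 0.50443818] [0.07129596 0.01032296 0.07124464] [[0.404, 0.533], [0.455, 0.483], [0.447, 0.476], [0.397, 0.526]]
((230.8863067626953, 258.2420654296875), (22.20162010192871, 5.241362571716309), 81.46923065185547) [0.45720989 0.27900529] [0.0149426  0.06379529 0.01485817] [[0.488, 0.291], [0.49, 0.276], [0.427, 0.267], [0.425, 0.282]]
(408, 218) [ 0.56327385 -0.23111171  0.016     ] [ 0.54255135 -0.2100276   0.13      ]
(415, 188) [ 0.65153715 -0.2555953   0.016     ] [ 0.62404676 -0.23263383  0.13      ]
(390, 247) [ 0.48004007 -0.1756792   0.016     ] [ 0.4656998  -0.15884557  0.13      ]
(416, 253) [ 0.46125089 -0.24953956  0.016     ] [ 0.44835135 -0.22704243  0.13      ]
(427, 187) [ 0.65391393 -0.29084916  0.016     ] [ 0.62624129 -0.26518448  0.13      ]
```

View pics/c1.png

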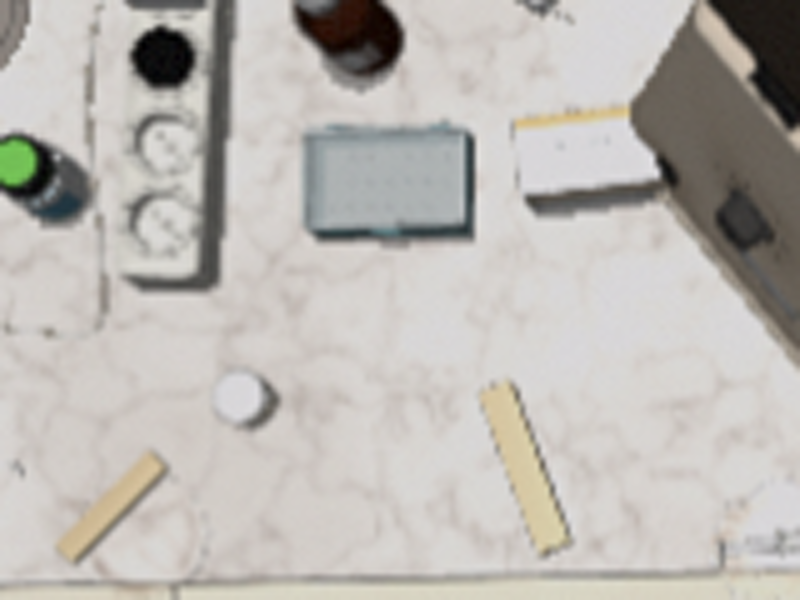

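View pics/c2.png

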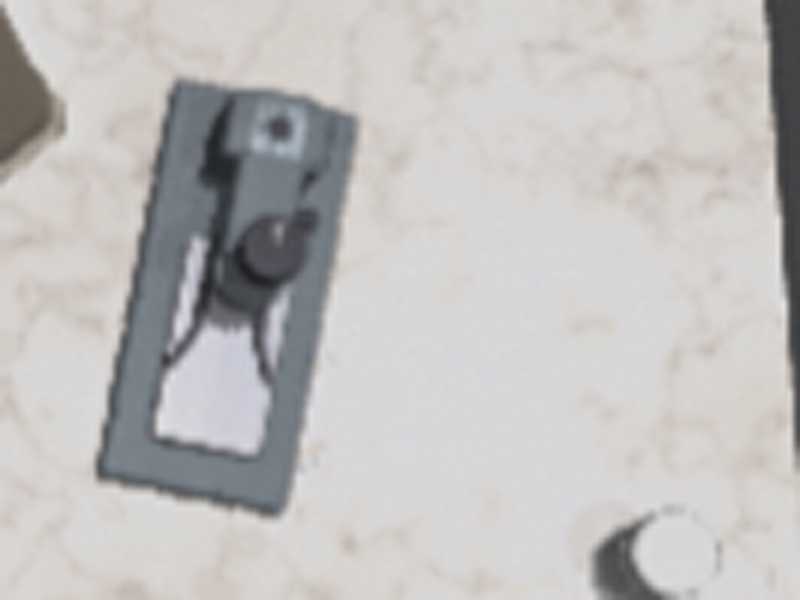

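View pics/c3.png

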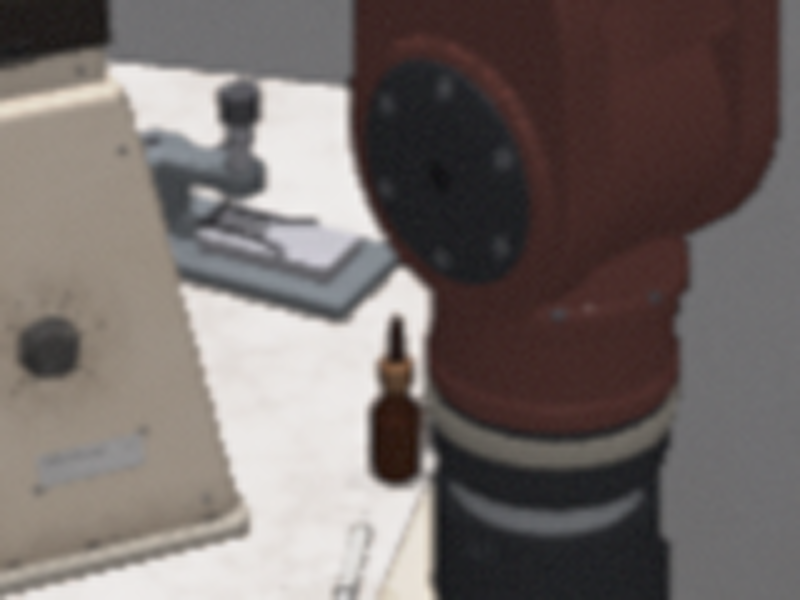

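Top crop: the long ivory bar runs from (500,385) to (553,550) in the crop, and the short one is at lower left. I choose the long one. The gauge is open towards the robot, with its column at the far end. The dropper bottle is near top pixel (333,275), between bar and gauge. Next, wrist views.

Run:
```python
from plant import robot
import cv2,numpy as np
from h import *
from scipy.spatial.transform import Rotation as Ro
c=robot.get_calibration('top')
P=[onz(c,(370+x/6.015,170+y/6),0.016) for x,y in((180,80),(100,478),(285,515),(355,115))]
P=np.array(P);print(P.round(4));g=P.mean(0);print(g, np.degrees(np.arctan2(*(P[0]+P[3]-P[1]-P[2])[[1,0]])))
B=np.array([onz(c,(130+x/5,170+y/5),0.014) for x,y in((500,385),(553,550))]);print(B,np.linalg.norm(B[0]-B[1]))
for n,uv in (('bottle',(333,275)),('smalljar',(179,250)),('powder',(480,263))): print(n,onz(c,uv,0.05))
w=robot.get_calibration('wrist');o=robot.observe();Rt=Ro.from_euler('xyz',o['tcp_rot'],degrees=True).as_matrix()
R=cv2.Rodrigues(w['rvec'])[0];C=-R.T@w['tvec']
print('cam in tool',Rt.T@(C-o['tool_pos']),'axes',(Rt.T@R.T).round(3))
```

```text
[[ 0.6662 -0.2122  0.016 ]
 [ 0.4726 -0.1657  0.016 ]
 [ 0.453  -0.2531  0.016 ]
 [ 0.6474 -0.2964  0.016 ]]
[ 0.55979055 -0.2318614   0.016     ] -13.028327233453487
[[0.48946903 0.28157143 0.014     ]
 [0.39459065 0.25138502 0.014     ]] 0.09956467845261394
bottle [ 0.40080143 -0.00939276  0.05      ]
smalljar [0.4791159  0.41822567 0.05      ]
powder [ 0.42556299 -0.42147303  0.05      ]
cam in tool [ 0.0701932   0.0005618  -0.07024301] axes [[ 0.    -0.961 -0.275]
 [ 1.     0.    -0.001]
 [ 0.001 -0.275  0.961]]
```

```bash
cat > bar.py <<'E'
from h import *
def bar(f,c,z=0.014,save=None):
    hsv=cv2.cvtColor(f,cv2.COLOR_BGR2HSV)
    m=cv2.inRange(hsv,(12,40,120),(32,255,255))
    m=cv2.morphologyEx(m,cv2.MORPH_CLOSE,np.ones((5,5)))
    out=[]
    for ct in cv2.findContours(m,0,2)[0]:
        if cv2.contourArea(ct)>800:
            w=np.array([onz(c,p,z)[:2] for p in ct[:,0].astype(float)])
            r=cv2.minAreaRect((w*1000).astype(np.float32)); b=cv2.boxPoints(r)
            out.append((np.round(r[0],1),np.round(r[1],1),round(r[2],1),cv2.minAreaRect(ct)[0]))
    return out
E
python3 - <<'E'
from plant import robot
from bar import *
robot.move_pose([0.4105,0.2565,0.24],[180,0,-162.4])
c=robot.get_calibration('wrist');f=robot.grab_frame('wrist');cv2.imwrite('pics/w1.png',f)
for b in bar(f,c): print(b)
o=robot.observe();print(o['time'],o['tool_pos'],o['q'].round(1))
E
```

```text
(array([424.5, 503.2]), array([14.8, 73.9]), 45.1, (575.0862426757812, 311.1927185058594))
(array([462.5, 276.2]), array([58.5, 19.6]), 20.2, (318.1741027832031, 277.3529968261719))
1.575 [0.4103863  0.25718274 0.24028287] [ 16.5 -14.7 -20.8  83.9   0.   -1.1]
```

View pics/w1.png

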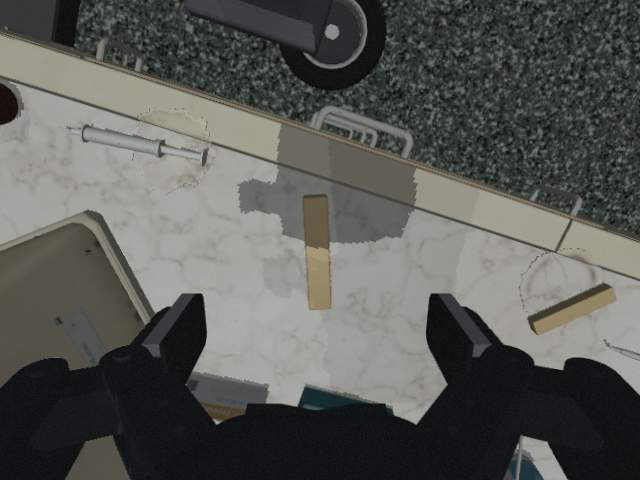

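The bar runs in the middle from (315,195) to (320,309). The shadow cut my mask, so I'm lowering the brightness bound. The short bar at (572,310) is the decoy.

```bash
sed -i 's/(12,40,120)/(12,70,60)/' bar.py
python3 - <<'E'
from plant import robot
from bar import *
c=robot.get_calibration('wrist');f=cv2.imread('pics/w1.png')
h=cv2.cvtColor(f,cv2.COLOR_BGR2HSV);print(h[220,316],h[290,318],h[230,350])
for b in bar(f,c): print(b)
for uv in((304,196),(327,196),(309,309),(330,308)): print(onz(c,uv,.014))
E
```

```text
[ 21  77 100] [ 21  78 147] [ 42  13 100]
(array([422.9, 499.6]), array([20.9, 76. ]), 45.0, (571.8890380859375, 308.7516784667969))
(array([442.2, 269.1]), array([100.6,  18.9]), 20.1, (317.34942626953125, 251.63951110839844))
[0.3984332 0.2439094 0.014    ]
[0.39285653 0.26143925 0.014     ]
[0.49257621 0.27750911 0.014     ]
[0.48609467 0.2946957  0.014     ]
```

Run:
```python
from plant import robot
from bar import *
r=[180,0,-160.2]
robot.set_gripper(0.045)
robot.line_to([0.4111,0.2579,0.12],0.2,rotation=r)
print(robot.line_to([0.4111,0.2579,0.0758],0.05,guard=6))
o=robot.observe();print(o['time'],o['tool_pos'],o['ft_force'],o['gripper_width'])
robot.set_gripper(0.0)
o=robot.observe();print(o['time'],o['tool_pos'],o['ft_force'],o['gripper_width'])
robot.line_to([0.4111,0.2579,0.25],0.2)
o=robot.observe();print(o['time'],o['tool_pos'],o['ft_force'],o['gripper_width'])
cv2.imwrite('pics/w2.png',robot.grab_frame('wrist'))
```

```text
False
3.8333 [0.41133028 0.25796932 0.07612604] [-0.04442155  0.07811772 -0.14466709] 0.04511017093332299
4.1833 [0.41148616 0.25801009 0.07642922] [-0.73399247 -0.58751701  5.74825819] 0.018468699276119133
5.2083 [0.41059647 0.25773556 0.24856224] [ 0.56431589  0.37231942 -0.24948426] 0.01818696054744305
```

View pics/w2.png

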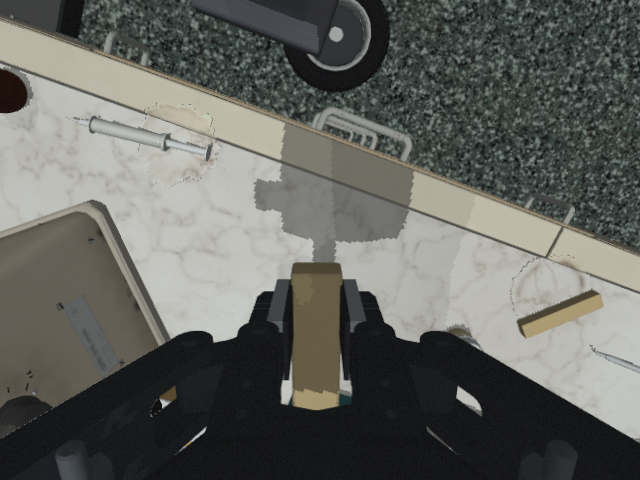

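Run:
```python
from plant import robot
from h import *
t=robot.get_calibration('top');s=robot.get_calibration('side')
for uv in((302,251),(270,205),(380,190)): print('foot',onz(t,uv,0))
for a,b in(((292,206),(290,178)),((273,164),(247,180)),((364,158),(272,148) )): 
    ra,rb=ray(t,a),ray(s,b);p=tri([ra,rb]);print(p,proj(t,p),proj(s,p))
for q in (np.array([0.37,-0.0,0.33]),np.array([0.36,0.,0.25])):
  print(robot.ik(q,[180,0,180]),robot.ik(q,[180,0,-90]),robot.ik(q,[180,0,90]))
print(robot.ik([.37,0,.45],[180,0,180]))
print(robot.ik([.37*.9,.17,.25],[180,0,-160]))
```

```text
foot [0.47554805 0.07638831 0.        ]
foot [0.61250833 0.16743891 0.        ]
foot [ 0.65120562 -0.15539943  0.        ]
[0.53987866 0.0901595  0.3080738 ] [292.44769584 207.58290408] [288.55127922 177.73301332]
[0.64101853 0.13314493 0.31081706] [273.42946733 165.30143452] [245.78588048 179.70579363]
[ 0.6519352  -0.07974965  0.31326478] [364.2486018  158.85728955] [271.29350844 147.84276031]
[-20.50384694 -34.58897897 -26.17276367  98.4162153    0.
 -20.50384694] [ -20.50384694  -34.58897897  -26.17276367   98.4162153     0.
 -110.50384694] [-20.50384694 -34.58897897 -26.17276367  98.4162153    0.
  69.49615306]
[-21.10019602 -39.19694054 -37.49239458  91.70454596   0.
 -21.10019602] [ -21.10019602  -39.19694054  -37.49239458   91.70454596    0.
 -111.10019602] [-21.10019602 -39.19694054 -37.49239458  91.70454596   0.
  68.89980398]
[-20.50384694 -27.92029486  -8.58147973 109.33881513   0.
 -20.50384694]
[  6.76334566 -36.24248899 -35.64674268  90.59574631   0.
 -13.23665434]
```

Run:
```python
from plant import robot
from bar import *
robot.line_to([0.372,0.19,0.25],0.3,rotation=[180,0,180])
robot.line_to([0.372,-0.13,0.25],0.35,rotation=[180,0,167])
robot.line_to([0.6085,-0.243,0.25],0.35)
robot.pause(0.2)
o=robot.observe();print(o['time'],o['tool_pos'],o['tcp_rot'],o['q'].round(1))
c=robot.get_calibration('wrist');f=robot.grab_frame('wrist');cv2.imwrite('pics/w3.png',f);np.save('c3.npy',c,allow_pickle=True)
t=robot.grab_frame('top');cv2.imwrite('pics/t3.png',t[150:300,350:510])
```

```text
8.2833 [ 0.60811536 -0.24262406  0.25049114] [-1.79989232e+02  2.39614132e-02  1.67010156e+02] [-33.2  15.4  10.5  85.1  -0.  -20.2]
```

View pics/w3.png

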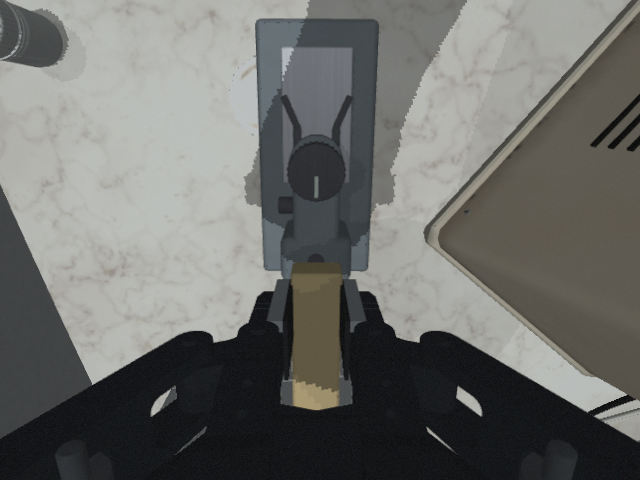

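The gauge is seen from above: base front corners (256,20) and (379,20), table front edge at row 47 (columns 282–352), rib mouth tips (284,96) and (351,96), knob top circle at about (316,168).

Run:
```python
import cv2,numpy as np
f=cv2.imread('pics/w3.png')
cv2.imwrite('pics/w3a.png',cv2.resize(f[5:125,240:400],(800,600),interpolation=cv2.INTER_CUBIC))
cv2.imwrite('pics/w3b.png',cv2.resize(f[125:245,240:400],(800,600),interpolation=cv2.INTER_CUBIC))
```

```text
(no output)
```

View pics/w3a.png

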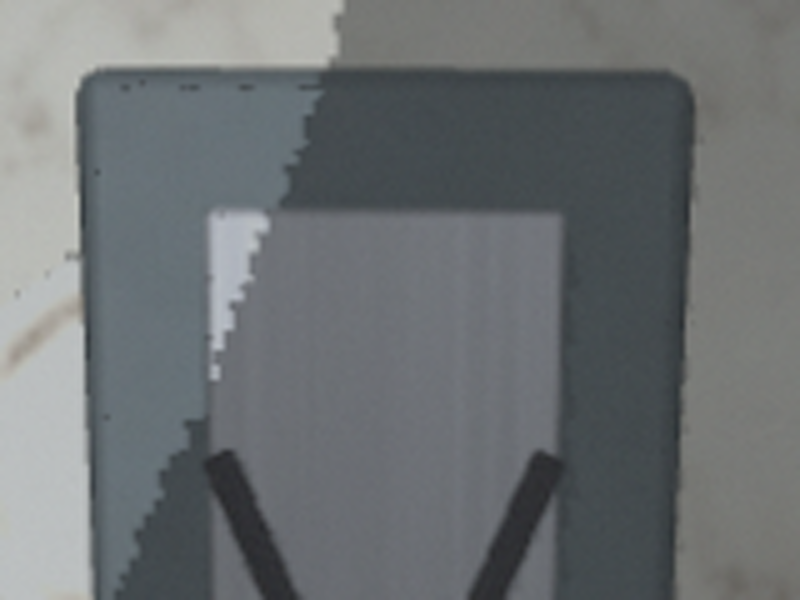

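View pics/w3b.png

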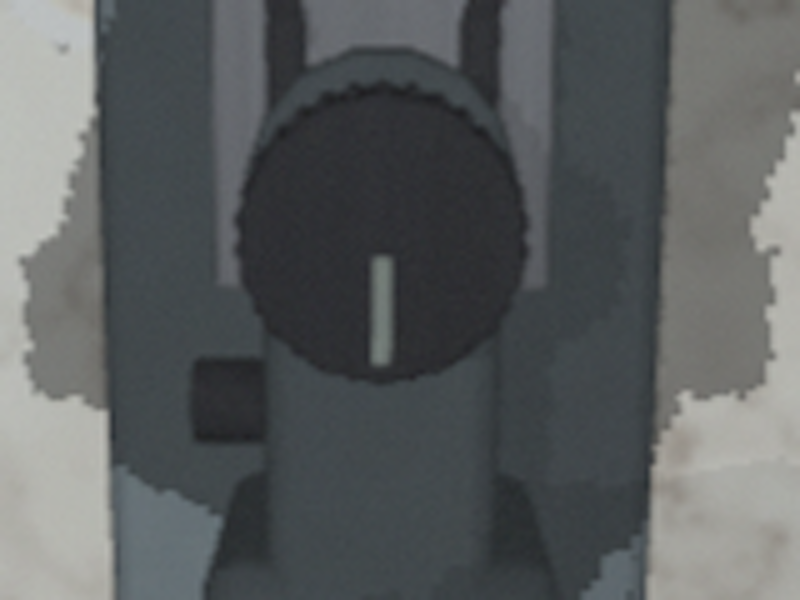

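```bash
cat > g.py <<'E'
from h import *
E
python3 - <<'E'
from h import *
c=np.load('c3.npy',allow_pickle=True).item()
for z in(.025,.0275,.030):
    L=onz(c,(281.6,47.4),z);R=onz(c,(352.4,47.4),z);L2=onz(c,(283.4,182.4),z);R2=onz(c,(349,182.4),z)
    d=((L2+R2)-(L+R))[:2];yaw=np.degrees(np.arctan2(d[1],d[0])); e=(L-R)[:2]
    u=d/np.linalg.norm(d); print(z,'front mid',(L+R)/2,'w',np.linalg.norm(L-R),np.linalg.norm(L2-R2),'len',np.linalg.norm(d)/2,'yaw',yaw,np.degrees(np.arctan2(-e[0],e[1]))+0, 'nest',(L+R)[:2]/2+u*.078)
    m=[onz(c,p,z+.004) for p in((240+222/5,5+457/5),(240+548/5,5+457/5))];print('  rib tips',m[0],m[1],np.linalg.norm(m[0]-m[1]))
print('knob',onz(c,(316.3,171.4),.130))
P=np.array([onz(c,(240+x/5,y),.016) for x,y in((88,5+75/5),(688,5+75/5))]);print(P,np.linalg.norm(P[0]-P[1]))
Q=np.array([onz(c,(x,270),.016) for x in(263,368)]);print(Q,np.linalg.norm(Q[0]-Q[1]))
d=(Q.sum(0)-P.sum(0));print('base yaw',np.degrees(np.arctan2(d[1],d[0])),'len',np.linalg.norm(d)/2,'centre',(P.sum(0)+Q.sum(0))/4)
# bar tail top edge in hand
for z in (.25-.0764+.014,): 
  for uv in((292,263),(341,263)): print('tail',onz(c,uv,z))
E
```

```text
0.025 front mid [ 0.48689339 -0.2135393   0.025     ] w 0.05116770954222497 0.05182331506209146 len 0.09798072529522817 yaw -13.301573803667024 167.02324894277092 nest [ 0.56280085 -0.23148526]
  rib tips [ 0.51459351 -0.24449432  0.029     ] [ 0.52535212 -0.1977917   0.029     ] 0.04792579355960869
0.0275 front mid [ 0.48734159 -0.21364696  0.0275    ] w 0.05073506482815804 0.05138512692493169 len 0.09715225665243214 yaw -13.301573803667038 167.02324894277092 nest [ 0.56324905 -0.23159293]
  rib tips [ 0.51481043 -0.24433813  0.0315    ] [ 0.52547682 -0.19803582  0.0315    ] 0.04751500317043904
0.03 front mid [ 0.48778979 -0.21375462  0.03      ] w 0.05030242011409111 0.05094693878777195 len 0.09632378800963633 yaw -13.301573803667004 167.02324894277095 nest [ 0.56369725 -0.23170059]
  rib tips [ 0.51502735 -0.24418194  0.034     ] [ 0.52560152 -0.19827994  0.034     ] 0.047104212781269424
knob [ 0.56179163 -0.23129879  0.13      ]
[[ 0.45734469 -0.2514098   0.016     ]
 [ 0.47709496 -0.16569938  0.016     ]] 0.0879565120315909
[[ 0.64757649 -0.29863689  0.016     ]
 [ 0.66806091 -0.20958155  0.016     ]] 0.09138087508323332
base yaw -13.441970579575099 len 0.19596722935095678 centre [ 0.56251926 -0.2313319   0.016     ]
tail [ 0.58664542 -0.24644244  0.1876    ]
tail [ 0.59079601 -0.22840051  0.1876    ]
```

```bash
cat > g.py <<'E'
import numpy as np
A=np.array([0.5628,-0.2315]);YAW=-13.25
a=np.radians(YAW);u=np.array([np.cos(a),np.sin(a)]);v=np.array([-u[1],u[0]])
def P(x,z,y=0): return [*(A+u*x+v*y),z]
def loc(p): d=np.array(p[:2])-A; return (1e3*np.array([d@u,d@v,p[2]])).round(2)
R=[180,0,180+YAW]
E
python3 - <<'E'
from plant import robot
from g import *
import cv2
robot.line_to(P(-0.124,0.25),0.3,rotation=R)
robot.line_to(P(-0.124,0.113),0.2)
robot.pause(0.2)
o=robot.observe();print(o['time'],loc(o['tool_pos']),o['tcp_rot'],o['ft_force'].round(2))
cv2.imwrite('pics/w4.png',robot.grab_frame('wrist'));cv2.imwrite('pics/s4.png',cv2.resize(robot.grab_frame('side')[160:250,260:380],(800,600)))
hit=robot.line_to(P(-0.124,0.099),0.015,guard=2.0)
o=robot.observe();print(hit,o['time'],loc(o['tool_pos']),o['ft_force'].round(2),o['torque'].round(3))
E
```

```text
10.1667 [-123.2    -0.37  114.31] [-1.79945609e+02  1.09400907e-01  1.66752208e+02] [-1.18 -0.48 -0.28]
True 10.875 [-1.2414e+02  3.0000e-02  1.0446e+02] [-0.23  0.45  5.  ] [-0.053 -0.126  0.008]
```

View pics/w4.png

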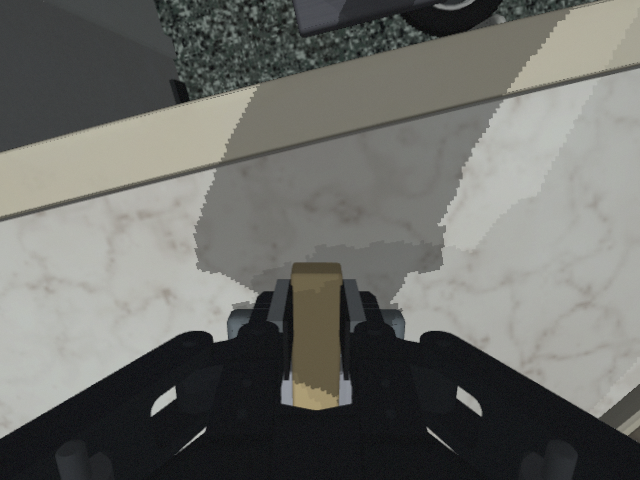

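View pics/s4.png

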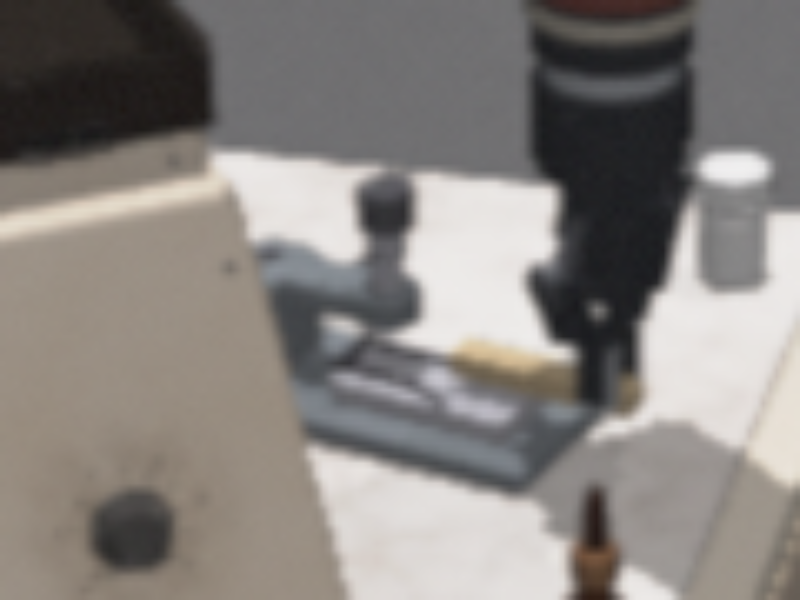

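Run:
```python
from plant import robot
from g import *
o=robot.observe();print(o['time'],loc(o['tool_pos']),o['ft_force'].round(2),o['torque'].round(3))
robot.pause(0.15)
o=robot.observe();print(o['time'],loc(o['tool_pos']),o['ft_force'].round(2),o['torque'].round(3))
z=o['tool_pos'][2]
robot.line_to(P(-0.124,z+0.002),0.03);robot.pause(.15)
o=robot.observe();print(o['time'],loc(o['tool_pos']),o['ft_force'].round(2),o['torque'].round(3),o['tcp_rot'])
```

```text
10.875 [-1.2414e+02  3.0000e-02  1.0446e+02] [-0.23  0.45  5.  ] [-0.053 -0.126  0.008]
11.025 [-1.2411e+02  3.0000e-02  1.0454e+02] [ 0.94 -0.69  3.84] [-0.18  -0.21  -0.076]
11.425 [-124.28    0.18  106.18] [-0.45  0.06  0.15] [ 0.056 -0.03  -0.008] [ 1.79951136e+02 -1.06682954e-01  1.66752395e+02]
```

Run:
```python
from plant import robot
from g import *
import cv2
def rep(h):
    o=robot.observe();print(h,round(o['time'],2),loc(o['tool_pos']),o['ft_force'].round(2),o['torque'].round(3))
robot.line_to(P(-0.124,0.1054),0.03)
h=robot.line_to(P(-0.070,0.1054),0.03,guard=4);rep(h)
if not h:
    h=robot.line_to(P(-0.056,0.1054),0.012,guard=3);rep(h)
robot.pause(.15);rep(h)
cv2.imwrite('pics/t5.png',cv2.resize(robot.grab_frame('top')[160:280,360:520],(800,600)));cv2.imwrite('pics/s5.png',cv2.resize(robot.grab_frame('side')[160:250,260:380],(800,600)))
cv2.imwrite('pics/w5.png',robot.grab_frame('wrist'))
```

```text
False 13.62 [-7.0070e+01 -2.0000e-02  1.0544e+02] [ 0.24 -0.12 -0.57] [-0.028  0.014 -0.02 ]
True 14.18 [-6.6030e+01  3.0000e-02  1.0515e+02] [ 0.41 -0.37  4.36] [-0.054  0.042  0.023]
True 14.33 [-6.6050e+01  5.0000e-02  1.0515e+02] [-0.56 -1.31  5.57] [-0.17  -0.122 -0.021]
```

View pics/s5.png

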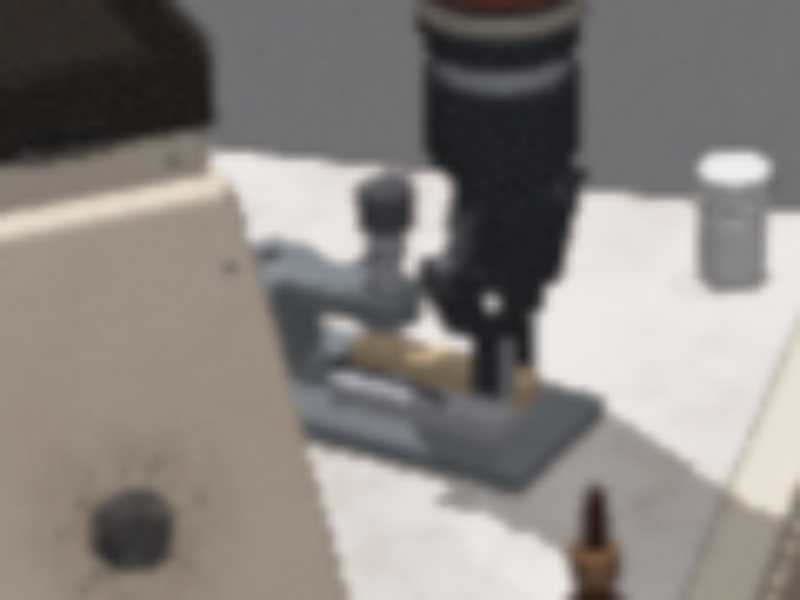

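View pics/w5.png

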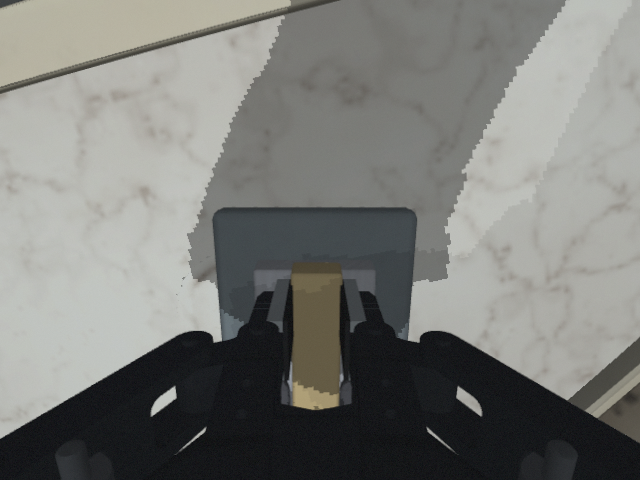

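Run:
```python
from plant import robot
from g import *
import cv2
def rep(h):
    o=robot.observe();print(h,round(o['time'],2),loc(o['tool_pos']),o['ft_force'].round(2),o['torque'].round(3))
robot.line_to(P(-0.066,0.1059),0.02);robot.pause(.1);rep(0)
h=robot.line_to(P(-0.058,0.1059),0.01,guard=3);rep(h)
robot.pause(.15);rep(h)
```

```text
0 14.83 [-66.27   0.17 105.52] [-1.04  0.27 -0.67] [-0.025  0.054 -0.044]
True 15.12 [-65.98   0.23 105.16] [ 1.39 -1.04  3.03] [-0.179 -0.259  0.033]
True 15.28 [-65.98   0.23 105.16] [ 0.34 -0.17  2.49] [-0.121 -0.175 -0.009]
```

Run:
```python
from plant import robot
from g import *
import cv2
def rep(h):
    o=robot.observe();print(h,round(o['time'],2),loc(o['tool_pos']),o['ft_force'].round(2),o['torque'].round(3))
robot.line_to(P(-0.066,0.1070),0.02);robot.pause(.25);rep(0)
x=-.066
for i in range(8):
    x+=.001
    h=robot.line_to(P(x,0.1070),0.01,guard=3.5)
    robot.pause(.1);rep(h)
    if h: break
```

```text
0 15.78 [-6.6130e+01  7.0000e-02  1.0683e+02] [ 0.26 -0.05 -0.88] [-0.053  0.015 -0.036]
False 16.13 [-6.554e+01  9.000e-02  1.067e+02] [-6.09  1.12  0.8 ] [0.174 1.042 0.038]
False 16.48 [-65.36   0.18 106.38] [-9.66  2.42  2.02] [ 0.282  1.915 -0.014]
False 16.83 [-65.19   0.22 106.07] [-13.44   1.5    3.68] [ 0.429  2.799 -0.076]
False 17.18 [-65.01   0.33 105.71] [-18.77   2.81   4.27] [ 0.513  3.561 -0.096]
False 17.53 [-64.85   0.39 105.38] [-22.27   4.12   6.1 ] [ 0.682  4.417 -0.069]
False 17.88 [-64.67   0.44 105.23] [-27.66   4.91   9.27] [ 0.856  5.425 -0.086]
False 18.23 [-64.47   0.43 105.19] [-33.25   4.93  12.87] [ 1.033  6.471 -0.071]
False 18.58 [-63.54   0.33 105.05] [-32.45   4.67  12.07] [ 0.893  6.465 -0.253]
```

The guard reset on every short step, so the push built up to about 33 N against the stop. I'm easing off now.

Run:
```python
from plant import robot
from g import *
import cv2
def rep(h):
    o=robot.observe();print(h,round(o['time'],2),loc(o['tool_pos']),o['ft_force'].round(2),o['torque'].round(3));return o['ft_force']
x=-.0600
for i in range(8):
    x-=.001
    robot.line_to(P(x,0.1062),0.02); robot.pause(.1);F=rep(i)
    if np.hypot(F[0],F[1])<3: break
print(x)
cv2.imwrite('pics/s6.png',cv2.resize(robot.grab_frame('side')[160:250,260:380],(800,600)))
cv2.imwrite('pics/w6.png',robot.grab_frame('wrist'))
```

```text
0 18.99 [-6.410e+01  4.000e-02  1.051e+02] [-20.55   1.67   6.43] [ 0.363  3.816 -0.14 ]
1 19.34 [-6.4320e+01 -2.0000e-02  1.0533e+02] [-14.95   1.28   4.2 ] [ 0.269  3.021 -0.184]
2 19.69 [-6.4500e+01 -9.0000e-02  1.0567e+02] [-10.92   1.1    3.48] [ 0.136  2.194 -0.088]
3 20.04 [-6.4640e+01 -4.0000e-02  1.0586e+02] [-6.15  0.53  0.68] [ 0.063  1.25  -0.103]
4 20.39 [-6.4820e+01 -1.0000e-02  1.0629e+02] [-1.32 -0.11 -0.47] [ 0.018  0.309 -0.038]
-0.065
```

View pics/w6.png

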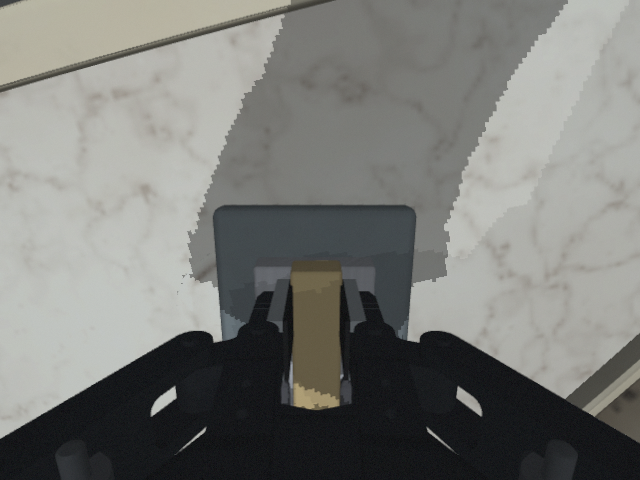

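View pics/s6.png

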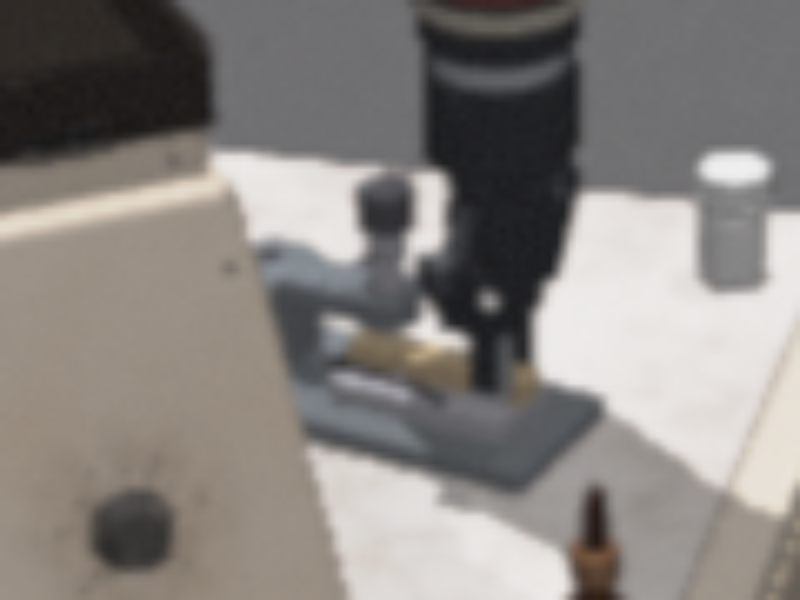

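Touching the stop with 1.3 N, bar in the guide. Now I'll set it down lightly and release.

Run:
```python
from plant import robot
from g import *
import cv2
def rep(h):
    o=robot.observe();print(h,round(o['time'],2),loc(o['tool_pos']),o['ft_force'].round(2),o['torque'].round(3),round(o['gripper_width'],4));return o
h=robot.line_to(P(-.065,0.1030),0.01,guard=2.5);robot.pause(.1);rep(h)
robot.set_gripper(0.032);robot.pause(.1);o=rep('open')
cv2.imwrite('pics/w7.png',robot.grab_frame('wrist'))
```

```text
True 20.84 [-6.4920e+01 -2.0000e-02  1.0498e+02] [ 0.69 -0.07  5.25] [-0.123 -0.333  0.005] 0.0184
open 21.23 [-65.99   0.32 103.85] [ 0.01 -0.25  0.49] [-0.023  0.005 -0.004] 0.0318
```

View pics/w7.png

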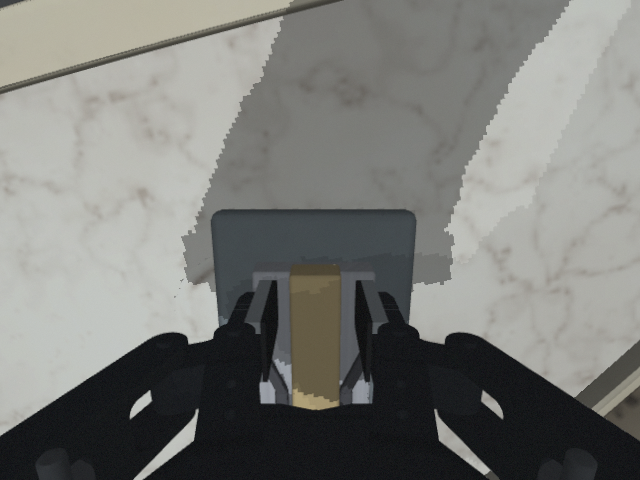

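Run:
```python
from plant import robot
from g import *
from h import *
f=cv2.imread('pics/w7.png');cv2.imwrite('pics/w7c.png',cv2.resize(f[200:320,240:400],(800,600),interpolation=cv2.INTER_CUBIC))
c=robot.get_calibration('wrist')
for uv,z in(((315.5,265),.042),((315.5,275),.042),((315.5,272.5),.028),((315,210),.016)): print(uv,loc(onz(c,uv,z)))
```

```text
(315.5, 265) [-86.03   0.8   42.  ]
(315.5, 275) [-81.99   0.8   42.  ]
(315.5, 272.5) [-77.47   0.81  28.  ]
(315, 210) [-101.59    0.61   16.  ]
```

View pics/w7c.png

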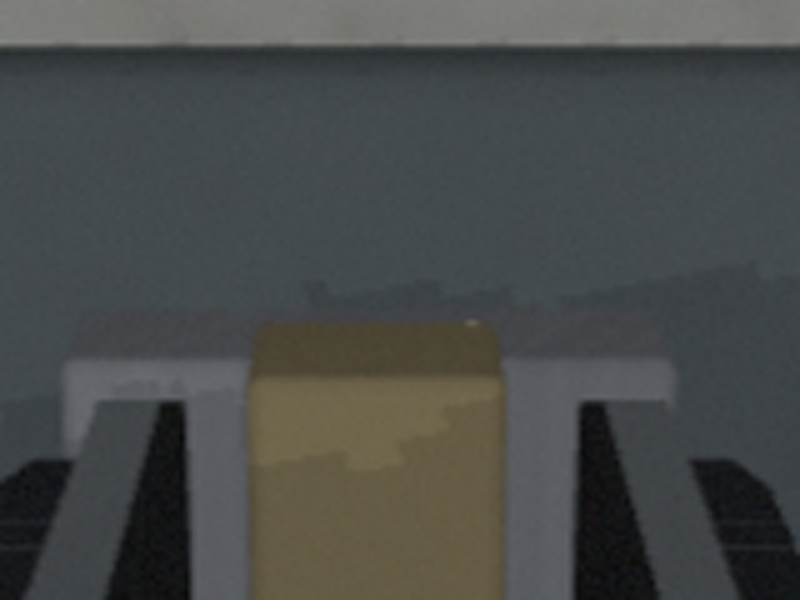

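The tail's top edge is 82.0 mm before the axis (nominal 82), so the bar is home; table at about 28 mm. The expected spindle gap is about 5.5 mm, or roughly 1.7 rad. Now the knob.

Run:
```python
from plant import robot
from g import *
from h import *
def rep(h):
    o=robot.observe();print(h,round(o['time'],2),loc(o['tool_pos']),o['ft_force'].round(2),o['torque'].round(3),round(o['gripper_width'],4));return o
robot.set_gripper(0.05)
robot.line_to(P(-.066,0.25),0.2);rep('up')
c=robot.get_calibration('wrist');f=robot.grab_frame('wrist');cv2.imwrite('pics/w8.png',f);np.save('c8.npy',c,allow_pickle=True)
k=[0.5622,-0.2313]
robot.line_to([*k,0.25],0.2,rotation=[180,0,-160])
robot.line_to([*k,0.25],0.2,rotation=[180,0,-103]);o=rep('above');print(o['q'].round(1),o['tcp_rot'])
robot.line_to([*k,0.1795],0.15);robot.pause(.15);o=rep('down')
print(o['tool_pos'])
```

```text
up 22.48 [-6.6410e+01  1.9000e-01  2.4863e+02] [ 0.35 -0.25 -0.28] [0.043 0.001 0.033] 0.0497
above 24.4 [-8.0000e-01  5.0000e-02  2.5009e+02] [-0.11  0.4   0.37] [-0.01   0.038 -0.022] 0.0498
[ -34.7    7.1    1.2   84.1    0.  -111.6] [-1.79994207e+02 -1.85138245e-03 -1.03098453e+02]
down 25.17 [ 8.0000e-02 -2.2000e-01  1.8109e+02] [ 0.75  0.5  -0.25] [ 0.039 -0.014 -0.004] 0.05
[ 0.5628248  -0.23173374  0.18109102]
```

View pics/w8.png

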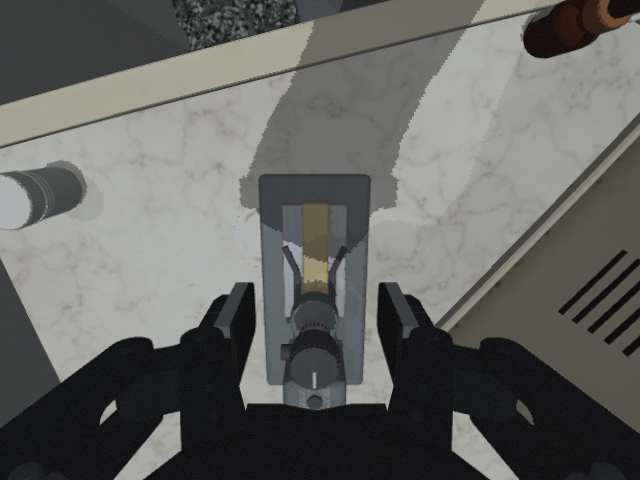

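The bar lies straight in the guide, with its tail at (315,205), and the knob is at (313,363). Closing on the knob and centring by force.

```bash
cat > k.py <<'E'
from plant import robot
from g import *
def avg(n=4):
    F=[];T=[]
    for _ in range(n):
        robot.pause(.025);o=robot.observe();F.append(o['ft_force']);T.append(o['torque'])
    return o,np.mean(F,0),np.mean(T,0)
def rep(h,n=4):
    o,F,T=avg(n);print(h,round(o['time'],2),loc(o['tool_pos']),F.round(2),T.round(3),round(o['gripper_width'],4),round(o['tcp_rot'][2],1));return o,F,T
E
python3 - <<'E'
from k import *
rep('pre',6)
robot.set_gripper(0.0);o,F,T=rep('closed',6)
E
```

```text
pre 25.32 [-2.1000e-01 -1.0000e-01  1.8046e+02] [ 0.23  0.12 -0.02] [ 0.01  -0.007 -0.037] 0.0497 -103.0
closed 25.79 [-1.9000e-01 -5.0000e-02  1.8012e+02] [1.93 0.09 4.54] [ 0.016 -0.318  0.004] 0.0278 -103.0
```

Run:
```python
from k import *
k=np.array([0.5625,-0.2313]); z0=0.1800
th=0
robot.line_to([*k,z0],0.05);rep(0)
while th<72:
    th+=8
    robot.line_to([*k,z0-np.radians(th)*0.00318],0.05,rotation=[180,0,-103-th])
    o,F,T=rep(th,3)
    if abs(F[2])>12 or np.hypot(F[0],F[1])>12: print('stop');break
```

```text
0 26.14 [-1.6000e-01  4.0000e-02  1.8018e+02] [ 2.26 -0.35  3.58] [-0.165 -0.446  0.01 ] 0.0282 -103.0
8 26.51 [-1.5000e-01  6.0000e-02  1.7972e+02] [ 2.77 -0.84  3.38] [-0.263 -0.662 -0.051] 0.0282 -110.8
16 26.88 [-1.4000e-01  3.0000e-02  1.7926e+02] [ 4.24 -1.49  3.66] [-0.414 -0.926 -0.041] 0.0284 -118.8
24 27.24 [-7.0000e-02 -1.0000e-02  1.7887e+02] [ 4.43 -1.9   3.53] [-0.467 -1.027 -0.074] 0.0279 -126.8
32 27.61 [-2.0000e-02 -2.0000e-02  1.7842e+02] [ 5.03 -1.99  3.34] [-0.545 -1.097 -0.042] 0.028 -134.8
40 27.98 [ 1.0000e-02 -7.0000e-02  1.7797e+02] [ 5.07 -2.27  3.59] [-0.568 -1.066 -0.049] 0.0283 -142.8
48 28.34 [ 6.0000e-02 -1.1000e-01  1.7754e+02] [ 5.4  -2.6   2.44] [-0.628 -1.141 -0.066] 0.0279 -150.8
56 28.71 [ 9.000e-02 -1.200e-01  1.771e+02] [ 5.09 -3.52  2.69] [-0.682 -1.178 -0.028] 0.028 -158.8
64 29.07 [ 1.0000e-01 -2.1000e-01  1.7666e+02] [ 5.56 -2.91  2.79] [-0.747 -1.146 -0.039] 0.0283 -166.8
72 29.44 [ 1.200e-01 -2.600e-01  1.762e+02] [ 5.9  -3.4   2.74] [-0.75  -1.152 -0.059] 0.0282 -174.8
```

Run:
```python
from k import *
k=np.array([0.5632,-0.2318]); z0=0.1802
th=72
while th<130:
    th+=5
    robot.line_to([*k,z0-np.radians(th)*0.00318],0.05,rotation=[180,0,-103-th])
    o,F,T=rep(th,5)
    if F[2]>7 or T[2]<-.095 or np.hypot(F[0],F[1])>14: print('stop');break
```

```text
77 29.82 [  0.43  -0.34 175.91] [ 3.09 -2.97  2.79] [-0.617 -0.688 -0.033] 0.0278 -179.8
82 30.19 [  0.43  -0.31 175.63] [ 2.35 -3.69  2.6 ] [-0.823 -0.644 -0.058] 0.0281 175.2
87 30.57 [  0.47  -0.34 175.43] [ 2.3  -4.35  2.96] [-0.954 -0.55  -0.062] 0.0288 170.2
92 30.94 [  0.49  -0.38 175.25] [ 2.22 -4.36  4.16] [-1.022 -0.448  0.007] 0.0285 165.3
97 31.32 [  0.52  -0.39 175.07] [ 1.72 -4.23  4.95] [-1.04  -0.35   0.005] 0.0281 160.3
102 31.69 [  0.52  -0.44 174.97] [ 1.42 -4.58  6.17] [-1.017 -0.26   0.029] 0.0285 155.3
107 32.07 [  0.54  -0.47 174.91] [ 0.48 -4.51  7.37] [-0.996 -0.118  0.045] 0.0279 150.3
stop
```

Contact shows from about 90°: z stalls near 174.9, Fz rises, and Tz steps up by about 0.1. I'll stop descending and turn about 90° past contact for 3 clicks, with limits at 45° and 135°.

Run:
```python
from k import *
k=np.array([0.5633,-0.2324]); z=0.1748
th=107
while th<180:
    th=min(th+6,180)
    robot.line_to([*k,z],0.05,rotation=[180,0,-103-th])
    o,F,T=rep(th,3)
    if F[2]>14 or T[2]>.3 or np.hypot(F[0],F[1])>16: print('stop');break
```

```text
113 32.4 [  0.57  -0.67 175.01] [ 0.71 -3.33  6.15] [-0.689 -0.185  0.048] 0.0285 144.4
119 32.73 [  0.57  -0.72 175.03] [ 0.64 -3.98  6.34] [-0.69  -0.133  0.039] 0.028 138.4
125 33.07 [  0.56  -0.73 175.04] [ 0.47 -3.68  6.54] [-0.714 -0.09  -0.012] 0.0282 132.4
131 33.4 [  0.56  -0.75 175.05] [ 0.26 -3.49  6.39] [-0.749 -0.039 -0.002] 0.0279 126.4
137 33.73 [  0.53  -0.83 175.09] [-0.13 -3.31  6.03] [-0.833  0.013 -0.003] 0.0283 120.4
143 34.07 [  0.51  -0.84 175.06] [ 0.49 -3.84  6.3 ] [-0.817  0.055 -0.013] 0.0284 114.4
149 34.4 [  0.46  -0.88 175.07] [-0.07 -4.26  6.51] [-0.825  0.077  0.043] 0.0283 108.4
155 34.73 [  0.44  -0.91 175.07] [-0.41 -3.39  7.17] [-0.833  0.123 -0.024] 0.0282 102.4
161 35.07 [  0.39  -0.92 175.08] [-1.05 -3.85  6.75] [-0.875  0.205 -0.009] 0.0283 96.4
167 35.4 [  0.37  -0.94 175.08] [-1.04 -3.95  7.03] [-0.859  0.239  0.039] 0.0285 90.4
173 35.73 [  0.31  -0.93 175.04] [-2.01 -4.58  6.87] [-0.869  0.294  0.033] 0.028 84.4
179 36.07 [  0.3   -0.94 175.07] [-1.39 -3.4   7.12] [-0.843  0.303 -0.015] 0.028 78.4
180 36.39 [  0.29  -0.94 175.05] [-1.16 -4.54  7.37] [-0.843  0.33   0.001] 0.0278 77.4
```

Run:
```python
from k import *
from h import *
robot.set_gripper(0.05);rep('rel')
p=robot.observe()['tool_pos']
robot.line_to([p[0],p[1],0.25],0.15)
robot.line_to([*P(0.05,0.25)[:2],0.25],0.2,rotation=[180,0,120])
robot.line_to([*P(0.05,0.25)[:2],0.25],0.2,rotation=R);robot.pause(.2)
c=robot.get_calibration('wrist');f=robot.grab_frame('wrist');cv2.imwrite('pics/w9.png',f);np.save('c9.npy',c,allow_pickle=True)
cv2.imwrite('pics/w9c.png',cv2.resize(f[60:240,200:440],(800,600),interpolation=cv2.INTER_CUBIC))
cv2.imwrite('pics/s9.png',cv2.resize(robot.grab_frame('side')[175:250,280:380],(800,600),interpolation=cv2.INTER_CUBIC))
rep('end')
```

```text
rel 36.83 [  0.42  -0.47 174.36] [-0.06 -0.1   0.01] [-0.008 -0.007  0.021] 0.0505 77.1
end 39.75 [ 50.     0.   250.01] [-0.16 -0.21  0.25] [-0.005  0.011  0.02 ] 0.0499 166.7
```

View pics/w9.png

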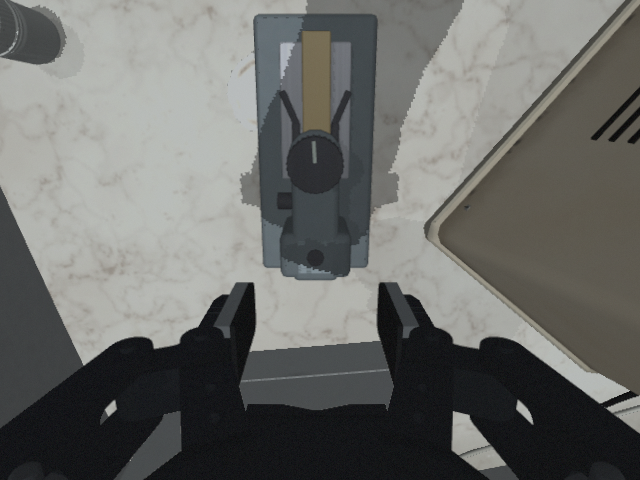

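View pics/w9c.png

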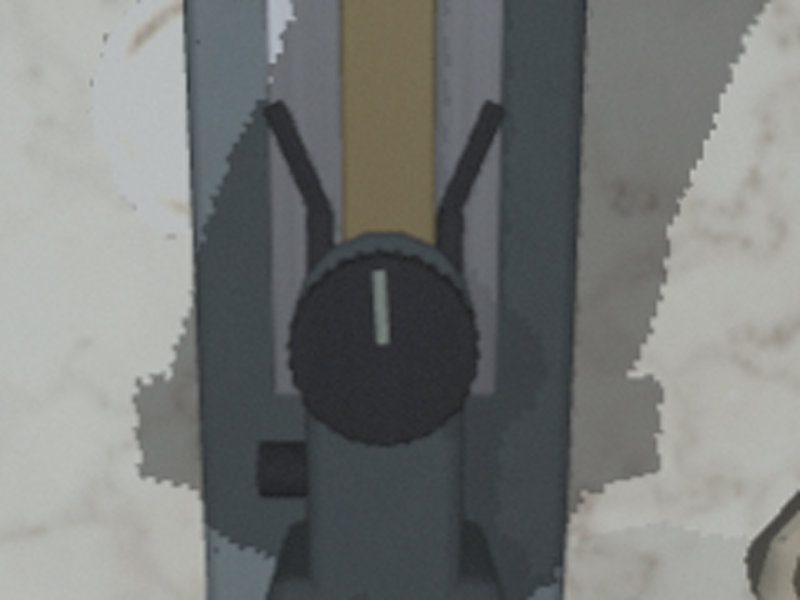

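View pics/s9.png

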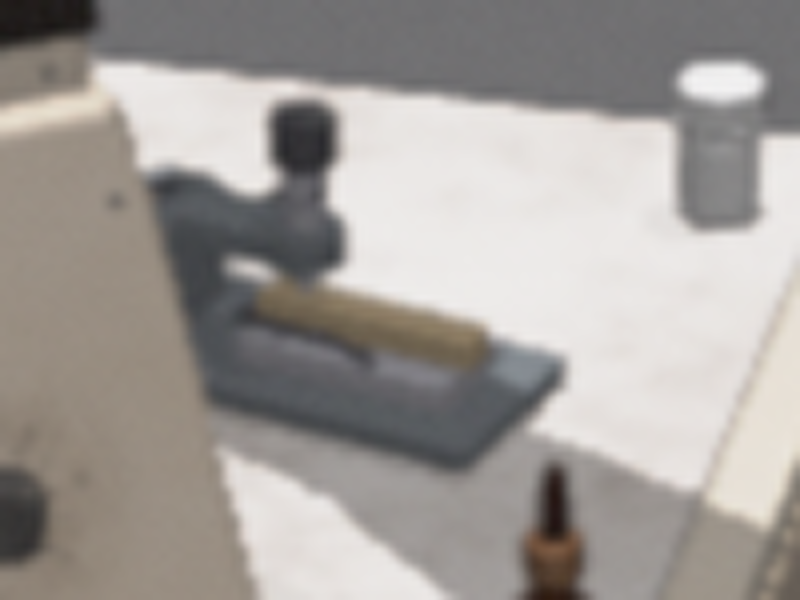

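Run:
```python
from g import *
from h import *
c=np.load('c9.npy',allow_pickle=True).item();c3=np.load('c3.npy',allow_pickle=True).item()
f=cv2.imread('pics/w9.png');f3=cv2.imread('pics/w3.png')
g=f[:,:,:].astype(int);print('tail col',[tuple(g[r,316]) for r in range(27,36)]);print('table edge',g[38:48,340].sum(1))
print([ (r,loc(onz(c,(316,r),.042))) for r in (29,30,31)],[ (r,loc(onz(c,(340,r),.028))) for r in (41,42,43)])
def row(im,r): 
    x=im[r,270:360].astype(int).sum(1); return x
# knob by circle fit of dark pixels
for im,cc,z0 in((f3,c3,.13),(f,c,.1248)):
    m=cv2.inRange(im,(0,0,0),(60,56,58));m[:125]=0;m[215:]=0;m[:,:286]=0;m[:,346:]=0
    n,l,s,ce=cv2.connectedComponentsWithStats(m);i=1+s[1:,4].argmax();print(s[i],ce[i],loc(onz(cc,ce[i],z0)))
```

```text
tail col [(np.int64(78), np.int64(74), np.int64(67)), (np.int64(79), np.int64(75), np.int64(69)), (np.int64(77), np.int64(73), np.int64(68)), (np.int64(67), np.int64(69), np.int64(67)), (np.int64(72), np.int64(95), np.int64(105)), (np.int64(83), np.int64(107), np.int64(116)), (np.int64(85), np.int64(108), np.int64(118)), (np.int64(86), np.int64(109), np.int64(118)), (np.int64(86), np.int64(109), np.int64(119))]
table edge [221 216 213 245 298 330 345 340 346 343]
[(29, array([-82.97,   0.51,  42.  ])), (30, array([-82.36,   0.51,  42.  ])), (31, array([-81.74,   0.51,  42.  ]))] [(41, array([-78.33,  17.58,  28.  ])), (42, array([-77.68,  17.59,  28.  ])), (43, array([-77.02,  17.6 ,  28.  ]))]
[ 287  141   58   61 2626] [316.03313024 170.59748667] [ -1.43  -0.17 130.  ]
[ 287  135   57   59 2525] [314.74930693 164.89465347] [-5.500e-01 -1.200e-01  1.248e+02]
```

Run:
```python
from plant import robot
robot.job_done(); print(robot.observe()['time'])
```

```text
the job is handed in; nothing more can be done
the job is handed in; nothing more can be done
```

I slid the long ivory bar along the guide to the stop, turned the knob clockwise until the clutch slipped, let go and handed the job in. The last clock reading before handing in was about 40 s.

**Last checks**
- **Bar:** after clamping, its tail is 82.0 mm before the spindle axis (nominal 82) and about 4.2 mm past the table's front edge (nominal 4). It lies straight in the guide.
- **Knob:** its mark shows a turn of about 176°. The spindle stopped after about 5.2 mm (roughly 93°), so the clutch slipped about 83–90°, which I infer to be 3 clicks. The upward force while turning stayed under 8 N.
- **Surroundings:** in the last pictures the dropper bottle and powder jar were standing. I did not look at the small jar again, but the arm did not go near it. The gripper was clear of everything.

**What did not go cleanly**
- **Push against the stop:** for about 2.5 s the gripped bar was pressed against the stop with up to about 33 N. I was moving in short steps, and the force guard reset at each one. I eased off to about 1 N before setting the bar down. This was less gentle than the task asked.
- **Clicks:** the twisting-force reading was too noisy to show single clicks, so the count rests on the angles and on where the spindle stopped.

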